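Swap the coil on the test stand and hold the probe in its bore

ROBOT

A 6-joint arm with a two-finger parallel gripper is mounted at the origin on the work surface. World frame = base frame: x ahead of the robot, y to its left, z up, the work surface at z = 0. Lengths are in m, angles in rad, forces in N, time in s.
With the tool pointing down it reaches from about 0.275 to 0.725 m from the base axis. Payload 5.6 kg.
Tool frame: the origin (TCP) lies at the very end of the fingers, on their centre line; the grasp point (between the pads) lies 19 mm behind it (manip.grasp_offset is the distance from the TCP to the grasp point, in m); z points along the fingers, y is the line along which they close (so a half turn about z gives the same grasp; the last joint's range is limited). The gripper opens to 85 mm and grips with 20 to 120 N. Pads are 22 mm wide; open, the fingers measure 114 mm over their backs; the gripper's body (76 mm by 85 mm) begins 54 mm behind the grasp point. The pads swing forward as they close: fully open they stand 13 mm farther back than shut.
Start: joints at [-0.92, 0.255, 0.108, 0, -1.424, -0.285], TCP at [0.197, -0.514, 0.231] pointing down, gripper open.
Joint ranges: [-2.95, 2.95], [-1.21, 1.97], [-1.09, 1.5], [-2.87, 1.71], [-2.94, -0.07], [-3.05, 3.05]. Speed limits (rad/s): [2.57, 2.57, 3.14, 3.14, 3.14, 3.14].

INTERFACE

Orientations are given as a unit quaternion [w, x, y, z].
In Python, from rig import sense, imaging, job_done, spotter, manip gives the robot as it stands.
- The arm moves only by the tool servo_tool, never from a script. Its argument "targets" is a list that holds one entry, the list of rows, each a list of 7 numbers: the turn, a rotation vector about the tool's x, y, z in rad, then the shift along the tool's x, y, z in mm, then the opening in per cent of the stroke, from 0 (shut) to 100 (fully open). In form: [[[ax, ay, az, dx, dy, dz, hand], ...]]. A call has 1 to 8 rows; each row is the pose to reach, as a shift and turn from the pose commanded when the call began, along the tool's axes at that moment; what a row does not reach only later rows make up. A row lasts 1/10 s, in which the tool goes at most 50 mm and 8.59 degrees, less where a joint would pass 70% of its speed; a pose out of reach is approached as far as the arm can. A call with a gripper value outside its range is refused whole. The fingers move at their own pace and stop on an object; "force" is the grip in N (left out, the last holds). Time passes only in rows, so rows that repeat a pose let the fingers close. It gives the time, the measured TCP pose, the force, the opening and the grip force at its end, in the units of the state.
- sense(): the state, without advancing time (a new reading comes with each control period).
- imaging.read_camera(name): name is "scene" or "side" or "wrist"; returns a dict with "image" (400x640x3 uint8, red, green, blue), "depth" (400x640 float32, m along the optical axis (not along the pixel's ray), 0 where there is no reading), "intrinsics" (3x3 intrinsics, pixels), "view" (4x4, takes a point from world to camera coordinates). Camera axes: x right, y up, looking along -z (the intrinsics and any distortion apply to the point x, -y, -z); pixel columns grow to the right and rows downward; lengths in m; the calibration is good to about 2 mm. A picture is of the moment at which its call begins.
- job_done(): hands the job in; it is judged then, once.
Trained networks look in the newest picture that a camera, given by its name, has taken for a name from the list of things; names that differ only in an ending like _2 or _b are one class to them, and where a whole thing is asked for, a point or a joint stands for the part that bears it (a point fixed in the world has none). Each returns a list of dicts, best first, with "conf" (0 to 1); they miss things now and then, are a little off and sometimes report something else, mostly with a low value. They report only what shows in the picture. A call takes as long as a camera call. They do not tell look-alikes from the thing itself.
- spotter.recognise(camera, name): "point" ([row, column] in pixels, amid what is visible of it).
- spotter.spot_point(camera, name): "point" ([row, column] in pixels: a listed point, or the origin of a listed thing).
The state is a dict: "time": time; "joint_positions": joint angles; "joint_vel": joint speeds; "effort": joint torques, N m; "eef_pos": TCP position; "eef_rot": TCP orientation; "ft_force": force on the tool from outside, world axes, zero at the start; "torque": the same for the moment, N m; "finger_gap": finger opening in m; "grasp_force": force on a finger pad.
Only numpy, scipy, OpenCV 4.12 (cv2) and the standard library are available. Lean on these libraries where they do the work, as an engineer would, in place of code of your own. Each camera call takes 0.05 s, during which the arm holds its last target. There are 200 camera calls.

TASK

Swap the two coils: the rewound copper coil goes into the ring of the green test stand and the burnt-out black one into the ring of the wooden rest; the rubber mat is free for parking one meanwhile. Then take the orange-handled probe out of its holder and lower its rod straight down through the copper coil's bore, never touching the bore walls or the stand, until the tip is about 1 cm below the underside of the coil, and finish while still holding it there, upright, still and centred in the bore. Leave everything else on the bench where it is.

Things in the scene. Friction and masses are not known exactly. Their poses are not given: they have to be found in the camera images.
- coil_new_center (a point): rewound coil, loose: a copper winding between two white flanges, upright cylinder 52 across, 50 high, about 0.25 kg, with a 26 wide bore right through along its own z. The point is its centre, 25 above its underside. It starts in the ring of the wooden rest
- coil_old_center (a point): burnt-out coil, loose: dark brown winding, black flanges, otherwise the same shape and size (52 across, 50 high, bore 26). The point is its centre, 25 above its underside. It starts in the ring of the green test stand
- stand_seat (a point): green test stand, a fixed block 96 x 96, 30 high, with an aluminium locating ring on top (62 inside, 74 outside, 4 high). The point is the middle of the seat inside the ring, on the block's top face, where a coil's underside rests; z up. Below it a round well 28 wide goes 27 down into the block
- rest_seat (a point): wooden rest, a fixed block 96 x 96, 20 high, with a wooden locating ring on top (62 inside, 74 outside, 4 high). The point is the middle of the seat inside the ring, where a coil's underside rests; z up
- mat_top (a point): black rubber mat 110 x 110, 3 thick, fixed, empty: a free place for a coil. The point is the middle of its top face
- probe_grip (a point): probe, loose, 0.09 kg: an upright orange handle 24 x 24 square (sides along its x and y) and 55 high, and below it a steel rod 10 across and 85 long in line with the handle. The point is the centre of the handle, 27.5 above its lower face; the tip of the rod is 112.5 below it along -z. It starts hanging in the holder, rod down in the hole, the handle standing on the holder's top, so that the handle's top is 150 above the bench
- probe_tip (a point): lower tip of the probe's rod, on its axis; z points up along the rod to the handle
- holder_top (a point): probe holder, a fixed aluminium block 50 x 50, 95 high on a foot 80 x 80, with a 16 wide hole down its middle, 90 deep. The point is the middle of the hole's mouth on the top face
- jar: to be left alone: screw jar with a steel lid, 56 across, 75 high; origin under its middle
- endcap: to be left alone: grey cast motor end cap, a stepped disc 76 across, 34 high; origin under its middle
- screwdriver: to be left alone: screwdriver lying down; origin about mid length on the bench
- wrench: to be left alone: steel wrench lying flat; origin about mid length on the bench
- bearing: to be left alone: steel bearing ring lying flat, 42 across, 12 high; origin under its middle
- oil: to be left alone: yellow oil bottle with a red cap, 50 across, 150 high; origin under its middle
Not all that is in view belongs to the job. Of the things that look like the part that bears coil_old_center, the largest one is meant.

How it is judged:
By the outcome, as a careful person would: the job done as asked, in the order asked, and still so for the second after the job is handed in, while the arm keeps its last pose, push and grip.
It also fails if it takes over 72 s, if anything falls off the work surface, if the arm or the gripper's body presses on something with over 40 N, if the wrist force passes 120 N, or if a joint passes its speed limit or range.

## Working session

There is one attempt and no reset: what is moved stays moved. The work goes in short steps, Python scripts to look and compute and a tool call to move; the robot and the scene stay as the last step left them, time stands still between calls to the robot, and variables do not carry over. Pictures are saved under pics/ and viewed, at most 10 in all, crops included, and the job is handed in when it is done.

Besides the shell and the picture viewer there is one more tool, called after "Emit:" by a JSON object that holds its "op" and its "data", one argument or row to a line. servo_tool: Moves the arm, as the interface text tells. Its arguments: {"type":"object","properties":{"targets":{"type":"array"},"force":{"type":"number"}},"required":["targets"]}

```bash
mkdir -p pics; ls; cat > h.py <<'E'
import numpy as np, cv2
from rig import sense, imaging, job_done, spotter, manip
def ray(c,p):
    K=c["intrinsics"];V=c["view"];r,q=p
    d=np.array([(q-K[0,2])/K[0,0],-(r-K[1,2])/K[1,1],-1.])
    R=V[:3,:3];o=-R.T@V[:3,3];return o,R.T@d
def dep(c,p):
    r,q=int(round(p[0])),int(round(p[1]))
    z=c["depth"][max(r-1,0):r+2,max(q-1,0):q+2];z=z[z>0]
    o,d=ray(c,p);return o+d*np.median(z) if len(z) else None
def atz(c,p,z):
    o,d=ray(c,p);return o+d*(z-o[2])/d[2]
def tri(rays):
    A=0;b=0
    for o,d in rays:
        d=d/np.linalg.norm(d);M=np.eye(3)-np.outer(d,d);A=A+M;b=b+M@o
    return np.linalg.solve(A,b)
def save(n,im): cv2.imwrite("pics/"+n+".png",im[...,::-1])
E
cat > a.py <<'E'
from h import *
np.set_printoptions(precision=4,suppress=True)
C={n:imaging.read_camera(n) for n in("scene","side")}
save("both",np.vstack([cv2.resize(C[n]["image"],(480,300)) for n in C])); [save(n,C[n]["image"]) for n in C]
for t in "coil_new_center coil_old_center stand_seat rest_seat mat_top probe_grip holder_top".split():
    for n in C:
        for d in spotter.spot_point(n,t)[:4]:
            print(t,n,np.round(d["point"]),round(d["conf"],2),dep(C[n],d["point"]))
s=sense();print(s["time"],s["eef_pos"],s["eef_rot"],s["finger_gap"],manip.grasp_offset)
E
python3 a.py
```

```text
pics
coil_new_center scene [145. 318.] 0.65 [0.5001 0.209  0.0659]
coil_old_center scene [237. 247.] 0.75 [ 0.5013 -0.1418  0.0149]
coil_old_center scene [257. 212.] 0.67 [ 0.503  -0.2667  0.0786]
coil_old_center scene [304. 235.] 0.52 [ 0.6071 -0.3181  0.0322]
coil_old_center side [293. 291.] 0.92 [ 0.4842 -0.2852  0.0781]
coil_old_center side [311. 340.] 0.89 [ 0.5848 -0.3182  0.0366]
coil_old_center side [269. 295.] 0.77 [ 0.5071 -0.1649  0.0319]
stand_seat scene [265. 214.] 0.65 [ 0.508  -0.2701  0.0534]
stand_seat side [302. 289.] 0.63 [ 0.4772 -0.284   0.05  ]
rest_seat scene [158. 318.] 0.79 [0.5049 0.2025 0.0216]
rest_seat side [187. 267.] 0.88 [0.4715 0.1985 0.0431]
rest_seat side [292. 290.] 0.67 [ 0.4814 -0.2839  0.08  ]
mat_top scene [200. 264.] 0.84 [ 0.4576 -0.0084  0.0032]
mat_top side [240. 271.] 0.69 [ 0.4621 -0.0115  0.0072]
mat_top side [218. 324.] 0.29 [ 0.596  -0.0682  0.1041]
probe_grip scene [204. 295.] 0.5 [ 0.611  -0.068   0.1385]
probe_grip side [212. 323.] 0.49 [ 0.5935 -0.0696  0.1248]
holder_top scene [213. 297.] 0.67 [ 0.6128 -0.0655  0.1045]
holder_top side [218. 326.] 0.55 [ 0.6019 -0.0682  0.1026]
0.8 [ 0.1968 -0.5136  0.2313] [ 0.     -0.1819  0.9833 -0.    ] 0.08529102170265052 0.0187
```

View pics/scene.png

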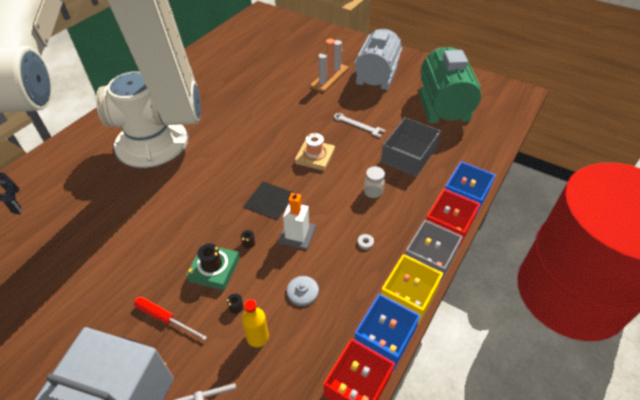

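View pics/side.png

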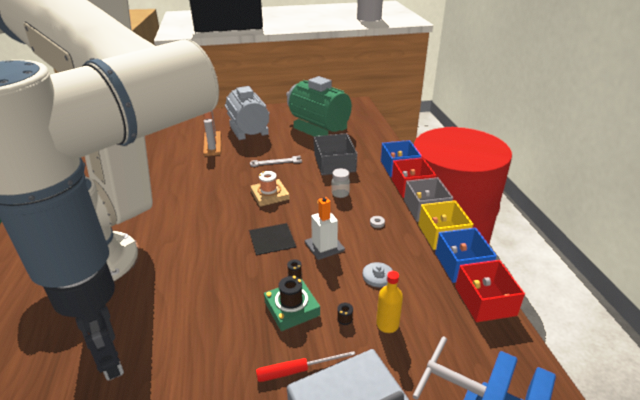

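The black coils, as [row, col] in the scene image:
- [257,212], in the green stand
- [237,247], small, loose on the bench
- [304,235], small, loose on the bench

The one in the stand is the largest and sits in the ring, so it is the one meant. I'll confirm it in a crop.

```bash
cat > b.py <<'E'
from h import *
np.set_printoptions(precision=3,suppress=True)
a=imaging.read_camera("side");b=imaging.read_camera("scene")
save("crop",np.vstack([cv2.resize(a["image"][245:335,240:380],None,fx=4,fy=3.2)[:290],cv2.resize(b["image"][220:320,180:320],None,fx=4,fy=3)]))
for p in [(340,110),(350,60),(365,140)]: print(dep(b,p))
E
python3 b.py
```

```text
[ 0.513 -0.548  0.158]
[ 0.334 -0.601  0.   ]
[ 0.597 -0.552  0.157]
```

View pics/crop.png

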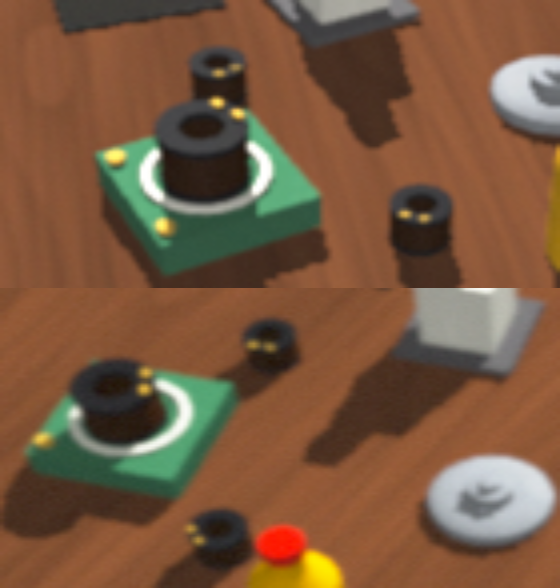

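Emit:
{"op": "servo_tool", "data": {
  "targets": [
    [[0,0,0,0,0,-70,100],[0,0,0,0,0,-70,100],[0,0,0,-320,130,-80,100],[0,0,0,-320,130,-80,100],[0,0,0,-320,130,-80,100],[0,0,0,-320,130,-80,100],[0,0,0,-320,130,-80,100],[0,0,0,-320,130,-80,100]]
  ]
}}

```text
time: 1.7
eef_pos: [0.417, -0.3072, 0.3104]
eef_rot: [0.0, -0.182, 0.983, -0.0]
ft_force: [0.5, -1.3, 0.6]
finger_gap: 0.0854
grasp_force: 0.0
```

The crop shows the large black coil on the green stand at crop px (205,150), with two small look-alikes on the bare bench. The stand has two brass knobs near its -x edge, and the coil has two brass terminals. Next I'll look with the wrist camera.

```bash
cat > c.py <<'E'
from h import *
import sys
np.set_printoptions(precision=4,suppress=True)
w=imaging.read_camera("wrist");save(sys.argv[1],w["image"])
print("cam",ray(w,(0,0))[0],w["intrinsics"][0,0],sense()["eef_pos"],sense()["time"])
for t in sys.argv[2:]:
    for d in spotter.spot_point("wrist",t)[:4]:
        print(t,np.round(d["point"]),round(d["conf"],2),dep(w,d["point"]))
E
python3 c.py w1 coil_old_center stand_seat
```

```text
cam [ 0.349  -0.3338  0.4521] 292.7362399190365 [ 0.4215 -0.3029  0.3095] 1.75
coil_old_center [220. 332.] 0.82 [ 0.4994 -0.2528  0.0178]
coil_old_center [249. 389.] 0.75 [ 0.5158 -0.1437  0.0094]
coil_old_center [262. 279.] 0.6 [ 0.6052 -0.3061  0.0103]
coil_old_center [288. 245.] 0.53 [ 0.6635 -0.3446  0.0255]
stand_seat [217. 334.] 0.7 [ 0.4725 -0.263   0.0794]
```

View pics/w1.png

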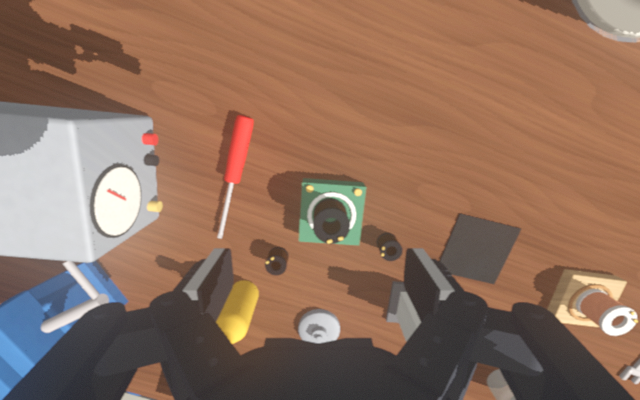

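The wrist view shows the stand coil at [row 220, col 332], the stand around [212,333], the mat at [248,480] and the copper coil on its rest at [310,600]. I'll fit the tops from depth.

```bash
cat > fit.py <<'E'
from h import *
np.set_printoptions(precision=4,suppress=True)
def cloud(c):
    K=c["intrinsics"];V=c["view"];z=c["depth"];v,u=np.mgrid[:400,:640]
    P=np.stack([(u-K[0,2])/K[0,0]*z,-(v-K[1,2])/K[1,1]*z,-z],-1)-V[:3,3]
    P=P@V[:3,:3]; P[z<=0]=9; return P
def sel(P,xy,r,zl,zh):
    m=(np.hypot(P[...,0]-xy[0],P[...,1]-xy[1])<r)&(P[...,2]>zl)&(P[...,2]<zh);return P[m]
def blk(Q):
    (c,s,a)=cv2.minAreaRect((Q[:,:2]*1000).astype(np.float32));return "rect",np.round(c,1),np.round(s,1),round(a,1),"zmed",round(np.median(Q[:,2])*1000,1),len(Q)
def circ(Q):
    c,r=cv2.minEnclosingCircle((Q[:,:2]*1000).astype(np.float32));return "circ",np.round(c,1),round(r,1),"zmed",round(np.median(Q[:,2])*1000,1),len(Q)
E
cat > d.py <<'E'
from fit import *
for n in("wrist","scene","side"):
    c=imaging.read_camera(n);P=cloud(c);print(n)
    for nm,xy,r,a,b,f in [("old",(.485,-.275),.045,.072,.09,circ),("new",(.475,.2),.045,.062,.08,circ),("stand",(.485,-.275),.075,.02,.036,blk),("rest",(.475,.2),.075,.012,.027,blk),("grip",(.6,-.068),.03,.135,.165,blk),("holder",(.6,-.068),.045,.085,.105,blk),("small",(.505,-.15),.03,.015,.05,circ)]:
        Q=sel(P,xy,r,a,b)
        if len(Q)>8: print(nm,*f(Q))
        else: print(nm,len(Q))
    m=(c["image"].astype(int).sum(-1)<130)&(np.hypot(P[...,0]-.46,P[...,1])<.085)&(abs(P[...,2])<.02)
    if m.sum()>20: print("mat",*blk(P[m]))
E
python3 d.py
```

```text
wrist
old circ [ 486.4 -261.5] 26.2 zmed 79.2 858
new circ [477.7 220.3] 26.7 zmed 68.9 755
stand rect [ 487.4 -258.9] [96.9 96.1] 17.1 zmed 29.5 2473
rest rect [479.5 217.8] [95.9 98.2] 13.4 zmed 19.4 1948
grip 0
holder rect [592.3 -85.9] [ 6.7 20.7] 84.9 zmed 87.9 41
small circ [ 507.9 -148.7] 17.9 zmed 32.7 417
scene
old circ [ 487.4 -263.3] 26.6 zmed 79.4 277
new circ [477.4 217.4] 27.7 zmed 68.5 156
stand rect [ 486.9 -260.4] [98.8 99.3] 16.8 zmed 29.6 878
rest rect [481.1 217.2] [ 95.5 103.9] 13.2 zmed 19.7 500
grip rect [602.4 -59.4] [23.5 26.4] 21.1 zmed 148.3 115
holder rect [601.3 -59. ] [50.7 54.1] 16.3 zmed 94.0 261
small circ [ 509.4 -151. ] 18.6 zmed 31.7 165
side
old circ [ 484.1 -261.2] 28.0 zmed 81.7 344
new circ [477.2 221. ] 25.6 zmed 72.0 83
stand rect [ 484.  -258.9] [ 97.6 100.4] 16.8 zmed 32.1 931
rest rect [477.1 214.5] [96.6 94.2] 12.9 zmed 22.4 211
grip rect [598.2 -60.8] [24.8 28.1] 15.8 zmed 150.8 116
holder rect [597.2 -58.5] [52.2 54.3] 16.3 zmed 96.7 256
small circ [ 505.5 -147.3] 19.6 zmed 34.0 195
```

Everything matches the given sizes and heights. I'll write a helper that converts world targets into tool shifts.

```bash
cat > go.py <<'E'
from h import *
import sys
from scipy.spatial.transform import Rotation as R
s=sense();q=s["eef_rot"];r=R.from_quat([q[1],q[2],q[3],q[0]]);p=np.array(s["eef_pos"])*1000
yx=r.as_matrix()[:,1];print("t",s["time"],"p",np.round(p,1),"toolY deg",round(np.degrees(np.arctan2(yx[1],yx[0])),1),"tilt",np.round(np.degrees(np.arccos(-r.as_matrix()[2,2])),2),"j6",round(s["joint_positions"][5],2),"gap",s["finger_gap"],s["grasp_force"])
for a in sys.argv[1:]:
    t=np.array([float(v) for v in a.split(",")]);print(a,"->",np.round(r.as_matrix().T@(t-p),1))
E
python3 go.py 486.4,-261.8,120 486.4,-261.8,43
```

```text
t 2.0 p [ 415.4 -309.3  310.1] toolY deg 110.9 tilt 0.02 j6 -0.87 gap 0.08537568456661879 0.0
486.4,-261.8,120 -> [-83.3  19.  190.1]
486.4,-261.8,43 -> [-83.4  19.1 267.1]
```

Emit:
{"op": "servo_tool", "data": {
  "targets": [
    [[0,0,0,-83,19,190,100],[0,0,0,-83,19,190,100],[0,0,0,-83,19,190,100],[0,0,0,-83,19,190,100],[0,0,0,-83,19,190,100],[0,0,0,-83,19,190,100]]
  ]
}}

```text
time: 2.6
eef_pos: [0.4854, -0.2623, 0.1192]
eef_rot: [-0.002, -0.181, 0.983, 0.0]
ft_force: [-1.0, 0.6, 0.7]
finger_gap: 0.0855
grasp_force: 0.0
```

Emit:
{"op": "servo_tool", "data": {
  "targets": [
    [[0,0,0,0,0,40,100],[0,0,0,0,0,77,100],[0,0,0,0,0,77,100],[0,0,0,0,0,77,40],[0,0,0,0,0,77,40],[0,0,0,0,0,77,40],[0,0,0,0,0,77,40],[0,0,0,0,0,77,40]]
  ],
  "force": 40
}}

```text
time: 3.4
eef_pos: [0.4885, -0.2624, 0.0463]
eef_rot: [0.002, -0.182, 0.983, -0.002]
ft_force: [-1.4, -0.6, 6.5]
finger_gap: 0.0503
grasp_force: 42.1
```

```bash
python3 go.py 458,-10,150
```

```text
t 3.4 p [ 488.5 -262.4   46.3] toolY deg 111.0 tilt 0.32 j6 -1.0 gap 0.0503332237011579 42.12770188227296
458,-10,150 -> [ -62.4  246.1 -104.5]
```

Emit:
{"op": "servo_tool", "data": {
  "targets": [
    [[0,0,0,0,0,-40,40],[0,0,0,0,0,-80,40],[0,0,0,-10,40,-100,40],[0,0,0,-22,85,-100,40],[0,0,0,-34,132,-100,40],[0,0,0,-46,180,-100,40],[0,0,0,-56,220,-100,40],[0,0,0,-62,246,-100,40]]
  ]
}}

```text
time: 4.2
eef_pos: [0.4559, -0.007, 0.1441]
eef_rot: [0.001, -0.183, 0.983, 0.0]
ft_force: [0.4, -0.1, -3.3]
finger_gap: 0.0498
grasp_force: 43.9
```

```bash
sleep 0; python3 go.py 458,-10,60 458,-10,19; cat > m.py <<'E'
from fit import *
for n in("scene","side"):
    c=imaging.read_camera(n);P=cloud(c);hsv=cv2.cvtColor(c["image"],cv2.COLOR_RGB2HSV)
    m=(hsv[...,2]<75)&(hsv[...,1]<110)&(np.hypot(P[...,0]-.46,P[...,1])<.085)&(abs(P[...,2])<.02);print(n,m.sum(),*(blk(P[m]) if m.sum()>20 else ()))
    Q=sel(P,(.458,-.01),.05,.085,.16);print(Q[:,2].min() if len(Q) else None)
E
python3 m.py; python3 go.py
```

```text
t 4.2 p [455.9  -7.  144.1] toolY deg 111.1 tilt 0.13 j6 -1.53 gap 0.04982499041898248 43.92553257755935
458,-10,60 -> [-0.7 -3.6 84.1]
458,-10,19 -> [ -0.6  -3.6 125.1]
scene 997 rect [467.8  -0.9] [106.3 109.4] 6.4 zmed 2.3 997
0.12386564445047088
side 970 rect [463.6  -0.8] [106.3 110.9] 5.9 zmed 5.8 970
0.12963122470578764
t 4.3 p [456.2  -6.7 144.1] toolY deg 111.2 tilt 0.14 j6 -1.53 gap 0.05002766406582468 44.037914257496595
```

Emit:
{"op": "servo_tool", "data": {
  "targets": [
    [[0,0,0,-9,2,45,40],[0,0,0,-9,2,90,40],[0,0,0,-9,2,115,40],[0,0,0,-9,2,120,40],[0,0,0,-9,2,122,40],[0,0,0,-9,2,124,40],[0,0,0,-9,2,124,40]]
  ]
}}

```text
time: 5.0
eef_pos: [0.4653, -0.0042, 0.0204]
eef_rot: [0.001, -0.182, 0.983, 0.0]
ft_force: [-0.2, -0.2, -3.7]
finger_gap: 0.0499
grasp_force: 44.0
```

Emit:
{"op": "servo_tool", "data": {
  "targets": [
    [[0,0,0,0,0,2,40],[0,0,0,0,0,4,40],[0,0,0,0,0,4,40]]
  ]
}}

```text
time: 5.3
eef_pos: [0.4655, -0.0042, 0.0192]
eef_rot: [0.002, -0.183, 0.983, -0.0]
ft_force: [-11.7, 3.4, 29.5]
finger_gap: 0.0498
grasp_force: 47.6
```

Emit:
{"op": "servo_tool", "data": {
  "targets": [
    [[0,0,0,0,0,-3,40],[0,0,0,0,0,-3,100],[0,0,0,0,0,-3,100],[0,0,0,0,0,-3,100],[0,0,0,0,0,-3,100]]
  ]
}}

```text
time: 5.8
eef_pos: [0.4642, -0.0044, 0.0178]
eef_rot: [-0.0, -0.182, 0.983, -0.0]
ft_force: [0.7, 0.3, -0.4]
finger_gap: 0.0852
grasp_force: 0.0
```

Emit:
{"op": "servo_tool", "data": {
  "targets": [
    [[0,0,0,0,0,-45,100],[0,0,0,0,0,-90,100],[0,0,0,-5,20,-135,100],[0,0,0,-15,70,-170,100],[0,0,0,-25,115,-180,100],[0,0,0,-35,160,-180,100],[0,0,0,-40,200,-180,100],[0,0,0,-40,200,-180,100]]
  ]
}}

```text
time: 6.6
eef_pos: [0.429, 0.2008, 0.1977]
eef_rot: [-0.0, -0.184, 0.983, 0.0]
ft_force: [-0.2, 0.1, 0.0]
finger_gap: 0.0852
grasp_force: 0.0
```

```bash
cat > e.py <<'E'
from fit import *
w=imaging.read_camera("wrist");save("w2",w["image"]);P=cloud(w)
Q=sel(P,(.478,.219),.045,.062,.08);print("new",*circ(Q))
print("rest",*blk(sel(P,(.478,.219),.075,.012,.027)))
Q=sel(P,(.465,-.003),.04,.045,.06);print("old",*(circ(Q) if len(Q)>8 else ()))
E
python3 e.py; python3 go.py 477.7,219.5,120 477.7,219.5,36
```

```text
new circ [478.  221.2] 26.3 zmed 69.2 1569
rest rect [479.9 218.9] [96.4 96.2] 12.9 zmed 19.4 4049
old circ [464.3  -4.5] 26.6 zmed 52.1 1997
t 6.65 p [429.3 198.8 197.6] toolY deg 111.2 tilt 0.04 j6 -1.97 gap 0.08571214147417903 0.0
477.7,219.5,120 -> [-52.7   1.8  77.5]
477.7,219.5,36 -> [-52.7   1.8 161.5]
```

View pics/w2.png

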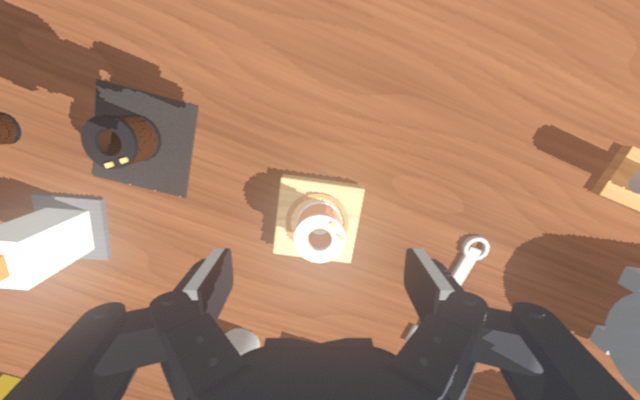

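The wrist view shows the old coil upright on the mat at [140,115] and the copper coil centred on the rest at [235,318]. The wrench is well clear of the fingers. Next I'll grasp the copper coil.

Emit:
{"op": "servo_tool", "data": {
  "targets": [
    [[0,0,0,-45,2,20,100],[0,0,0,-53,2,65,100],[0,0,0,-53,2,100,100],[0,0,0,-53,2,140,100],[0,0,0,-53,2,161,100],[0,0,0,-53,2,161,100]]
  ]
}}

```text
time: 7.25
eef_pos: [0.4767, 0.2148, 0.0336]
eef_rot: [-0.003, -0.181, 0.983, -0.002]
ft_force: [0.2, 0.1, -0.4]
finger_gap: 0.0856
grasp_force: 0.0
```

Emit:
{"op": "servo_tool", "data": {
  "targets": [
    [[0,0,0,0,0,0,40],[0,0,0,0,0,0,40],[0,0,0,0,0,0,40],[0,0,0,0,0,0,40],[0,0,0,0,0,0,40],[0,0,0,0,0,-5,40]]
  ],
  "force": 40
}}

```text
time: 7.85
eef_pos: [0.4786, 0.2175, 0.0424]
eef_rot: [0.0, -0.182, 0.983, 0.0]
ft_force: [-0.7, -0.5, -2.0]
finger_gap: 0.0505
grasp_force: 41.9
```

```bash
python3 go.py 487,-259.5,150
```

```text
t 7.85 p [478.6 217.5  42.4] toolY deg 111.0 tilt 0.03 j6 -1.93 gap 0.050525063447746085 41.882065907120705
487,-259.5,150 -> [ 162.7 -448.5 -107.8]
```

Emit:
{"op": "servo_tool", "data": {
  "targets": [
    [[0,0,0,0,0,-45,40],[0,0,0,0,0,-90,40],[0,0,0,16,-45,-108,40],[0,0,0,32,-90,-108,40],[0,0,0,48,-135,-108,40],[0,0,0,65,-180,-108,40],[0,0,0,81,-225,-108,40],[0,0,0,98,-270,-108,40]]
  ]
}}

```text
time: 8.65
eef_pos: [0.483, -0.0714, 0.1502]
eef_rot: [0.0, -0.182, 0.983, 0.0]
ft_force: [0.9, 1.1, -1.6]
finger_gap: 0.0499
grasp_force: 43.2
```

Emit:
{"op": "servo_tool", "data": {
  "targets": [
    [[0,0,0,16,-45,0,40],[0,0,0,32,-90,0,40],[0,0,0,48,-135,0,40],[0,0,0,62,-170,0,40],[0,0,0,64,-178,0,40],[0,0,0,64,-178,0,40]]
  ]
}}

```text
time: 9.25
eef_pos: [0.487, -0.2599, 0.1495]
eef_rot: [-0.0, -0.181, 0.984, 0.0]
ft_force: [-0.5, 0.9, -1.9]
finger_gap: 0.0503
grasp_force: 43.2
```

```bash
cat > u.py <<'E'
from fit import *
import sys
x,y,z0,z1=map(float,sys.argv[1:5])
for n in("scene","side","wrist"):
    c=imaging.read_camera(n);P=cloud(c);hsv=cv2.cvtColor(c["image"],cv2.COLOR_RGB2HSV)
    m=(np.hypot(P[...,0]-x,P[...,1]-y)<.045)&(P[...,2]>z0)&(P[...,2]<z1)&(hsv[...,0]<16)&(hsv[...,1]>90)&(hsv[...,2]>60)
    Q=P[m];print(n,len(Q),np.percentile(Q[:,2],[1,5,95]) if len(Q) else "")
    m=(np.hypot(P[...,0]-x,P[...,1]-y)<.045)&(P[...,2]>z0)&(P[...,2]<z1)&(hsv[...,1]<50)&(hsv[...,2]>90)
    Q=P[m];print("  white",len(Q),np.percentile(Q[:,2],[1,5,95]) if len(Q) else "", Q[:,:2].mean(0) if len(Q) else "")
E
python3 u.py .487 -.2595 .08 .2;python3 go.py 487,-259.5,46
```

```text
scene 149 [0.1329 0.1391 0.1712]
  white 224 [0.1324 0.1345 0.1842] [ 0.499  -0.2595]
side 215 [0.139  0.1397 0.1714]
  white 233 [0.1325 0.1346 0.1862] [ 0.478  -0.2714]
wrist 933 [0.1399 0.1416 0.1683]
  white 11917 [0.1331 0.156  0.1952] [ 0.484  -0.2607]
t 9.4 p [ 487.6 -257.8  150. ] toolY deg 111.0 tilt 0.03 j6 -1.0 gap 0.05002543736073879 43.16880388185382
487,-259.5,46 -> [  1.2  -1.5 104. ]
```

Emit:
{"op": "servo_tool", "data": {
  "targets": [
    [[0,0,0,1,0,45,40],[0,0,0,1,0,85,40],[0,0,0,1,0,98,40],[0,0,0,1,0,101,40],[0,0,0,1,0,102,40],[0,0,0,1,0,102,40]]
  ]
}}

```text
time: 10.0
eef_pos: [0.4872, -0.2582, 0.0484]
eef_rot: [0.0, -0.183, 0.983, -0.0]
ft_force: [0.2, 0.6, -1.3]
finger_gap: 0.0499
grasp_force: 41.8
```

```bash
python3 u.py .487 -.2595 .025 .1;python3 go.py 487,-259.5,46
```

```text
scene 112 [0.0282 0.0377 0.0696]
  white 409 [0.0264 0.0281 0.0821] [ 0.5009 -0.2607]
side 167 [0.0389 0.0409 0.0736]
  white 436 [0.0302 0.0315 0.0843] [ 0.4802 -0.2736]
wrist 626 [0.039  0.0406 0.0665]
  white 15164 [0.0286 0.0296 0.0941] [ 0.4809 -0.2626]
t 10.15 p [ 487.3 -258.7   48.4] toolY deg 111.0 tilt 0.07 j6 -1.0 gap 0.0501631110327151 41.987443305552006
487,-259.5,46 -> [ 0.6 -0.6  2.4]
```

Almost seated. I'll ease down until it makes contact.

Emit:
{"op": "servo_tool", "data": {
  "targets": [
    [[0,0,0,0,0,1,40],[0,0,0,0,0,2,40],[0,0,0,0,0,2,40]]
  ]
}}

```text
time: 10.45
eef_pos: [0.4874, -0.2588, 0.0483]
eef_rot: [0.001, -0.182, 0.983, -0.0]
ft_force: [-4.4, 6.3, 14.0]
finger_gap: 0.0504
grasp_force: 43.5
```

Emit:
{"op": "servo_tool", "data": {
  "targets": [
    [[0,0,0,0,0,-1,100],[0,0,0,0,0,-1,100],[0,0,0,0,0,-1,100],[0,0,0,0,0,-1,100],[0,0,0,0,0,-45,100],[0,0,0,0,0,-90,100],[0,0,0,0,0,-110,100],[0,0,0,0,0,-110,100]]
  ]
}}

```text
time: 11.25
eef_pos: [0.4888, -0.2601, 0.1598]
eef_rot: [0.003, -0.182, 0.983, -0.002]
ft_force: [0.5, 0.7, -0.1]
finger_gap: 0.0854
grasp_force: 0.0
```

```bash
cat > f.py <<'E'
from fit import *
for n in("scene","side","wrist"):
    c=imaging.read_camera(n);P=cloud(c);print(n)
    for nm,xy,r,a,b,f in [("new",(.487,-.26),.04,.072,.09,circ),("stand",(.487,-.26),.075,.02,.036,blk),("old",(.465,-.004),.04,.045,.06,circ)]:
        Q=sel(P,xy,r,a,b)
        if len(Q)>8: print(nm,*f(Q))
E
python3 f.py; python3 go.py 464.3,-4.5,120 464.3,-4.5,18
```

```text
scene
new circ [ 487.6 -260.4] 26.3 zmed 79.4 280
stand rect [ 487.1 -260. ] [ 99.9 100.3] 17.4 zmed 29.6 903
old circ [462.9  -6.7] 27.6 zmed 52.3 197
side
new circ [ 484.3 -259.1] 27.7 zmed 82.0 341
stand rect [ 484.2 -259.2] [ 97.1 100.3] 16.5 zmed 32.1 959
old circ [459.5  -5.2] 28.4 zmed 54.8 126
wrist
new circ [ 487.3 -259.2] 26.1 zmed 79.2 2569
stand rect [ 487.8 -259.1] [97.1 96.3] 16.9 zmed 29.4 6463
old circ [463.5  -5. ] 26.7 zmed 52.0 2079
t 11.4 p [ 486.2 -258.9  154.9] toolY deg 110.9 tilt 0.11 j6 -1.0 gap 0.0855494366035131 0.0
464.3,-4.5,120 -> [-70.5 245.3  35.1]
464.3,-4.5,18 -> [-70.6 245.2 137.1]
```

The copper coil is seated, with its top at z 79–82 and concentric with the stand. Now the old coil.

Emit:
{"op": "servo_tool", "data": {
  "targets": [
    [[0,0,0,-13,46,0,100],[0,0,0,-26,92,10,100],[0,0,0,-39,138,20,100],[0,0,0,-52,184,30,100],[0,0,0,-66,230,35,100],[0,0,0,-70,245,50,100],[0,0,0,-70,245,60,100],[0,0,0,-70,245,60,100]]
  ]
}}

```text
time: 12.2
eef_pos: [0.4627, -0.0057, 0.0937]
eef_rot: [-0.003, -0.182, 0.983, -0.0]
ft_force: [0.2, -1.6, -0.7]
finger_gap: 0.0853
grasp_force: 0.0
```

Emit:
{"op": "servo_tool", "data": {
  "targets": [
    [[0,0,0,0,0,45,100],[0,0,0,0,0,77,100],[0,0,0,0,0,77,100],[0,0,0,0,0,77,40],[0,0,0,0,0,77,40],[0,0,0,0,0,77,40],[0,0,0,0,0,77,40],[0,0,0,0,0,75,40]]
  ],
  "force": 40
}}

```text
time: 13.0
eef_pos: [0.4648, -0.0052, 0.0217]
eef_rot: [0.001, -0.182, 0.983, 0.0]
ft_force: [0.2, 1.2, -3.4]
finger_gap: 0.0499
grasp_force: 42.2
```

```bash
python3 go.py 479.7,218,135
```

```text
t 13.0 p [464.8  -5.2  21.7] toolY deg 110.9 tilt 0.08 j6 -1.53 gap 0.04988237428956188 42.154253999574394
479.7,218,135 -> [ -93.9  203.1 -113.1]
```

Emit:
{"op": "servo_tool", "data": {
  "targets": [
    [[0,0,0,0,0,-45,40],[0,0,0,0,0,-90,40],[0,0,0,-20,42,-113,40],[0,0,0,-40,86,-113,40],[0,0,0,-60,130,-113,40],[0,0,0,-80,173,-113,40],[0,0,0,-94,203,-113,40],[0,0,0,-94,203,-113,40]]
  ]
}}

```text
time: 13.8
eef_pos: [0.4792, 0.2215, 0.1333]
eef_rot: [-0.0, -0.184, 0.983, 0.0]
ft_force: [0.5, -0.7, -3.0]
finger_gap: 0.0501
grasp_force: 44.0
```

```bash
python3 go.py 479.7,218,40
```

```text
t 13.8 p [479.2 221.5 133.3] toolY deg 111.2 tilt 0.06 j6 -1.93 gap 0.05007878232024852 44.03051442317519
479.7,218,40 -> [ 0.8 -3.5 93.3]
```

Emit:
{"op": "servo_tool", "data": {
  "targets": [
    [[0,0,0,0,-1,45,40],[0,0,0,0,-1,80,40],[0,0,0,0,-1,91,40],[0,0,0,0,-1,93,40],[0,0,0,0,-1,94,40],[0,0,0,0,-1,94,40]]
  ]
}}

```text
time: 14.4
eef_pos: [0.4806, 0.2171, 0.0411]
eef_rot: [0.001, -0.182, 0.983, 0.0]
ft_force: [-0.8, 0.2, -3.3]
finger_gap: 0.0503
grasp_force: 44.4
```

```bash
python3 go.py 479.7,218,37
```

```text
t 14.4 p [480.6 217.1  41.1] toolY deg 111.0 tilt 0.1 j6 -1.93 gap 0.050298629762962975 44.448297945418744
479.7,218,37 -> [0.6 1.1 4.1]
```

Emit:
{"op": "servo_tool", "data": {
  "targets": [
    [[0,0,0,0,0,2,40],[0,0,0,0,0,3,40],[0,0,0,0,0,4,40],[0,0,0,0,0,4,40]]
  ]
}}

```text
time: 14.8
eef_pos: [0.4807, 0.2173, 0.0386]
eef_rot: [0.001, -0.182, 0.983, 0.0]
ft_force: [-5.6, -1.8, 12.6]
finger_gap: 0.0501
grasp_force: 46.4
```

Emit:
{"op": "servo_tool", "data": {
  "targets": [
    [[0,0,0,0,0,-1,100],[0,0,0,0,0,-1,100],[0,0,0,0,0,-1,100],[0,0,0,0,0,-1,100],[0,0,0,0,0,-45,100],[0,0,0,0,0,-90,100],[0,0,0,0,0,-135,100],[0,0,0,0,0,-180,100]]
  ]
}}

```text
time: 15.6
eef_pos: [0.4798, 0.2167, 0.2178]
eef_rot: [-0.0, -0.182, 0.983, -0.0]
ft_force: [0.9, 0.9, 0.0]
finger_gap: 0.0853
grasp_force: 0.0
```

```bash
python3 go.py 530,-85,260
```

```text
t 15.6 p [479.8 216.7 217.8] toolY deg 111.0 tilt 0.01 j6 -1.93 gap 0.08533802746354362 0.0
530,-85,260 -> [  61.  -299.7  -42.2]
```

Emit:
{"op": "servo_tool", "data": {
  "targets": [
    [[0,0,0.07,10,-45,-20,100],[0,0,0.07,20,-90,-40,100],[0,0,0.07,29,-135,-42,100],[0,0,0.07,38,-180,-42,100],[0,0,0.07,47,-225,-42,100],[0,0,0.07,56,-270,-42,100],[0,0,0.07,61,-300,-42,100],[0,0,0.07,61,-300,-42,100]]
  ]
}}

```text
time: 16.4
eef_pos: [0.5304, -0.0884, 0.2573]
eef_rot: [-0.001, -0.145, 0.989, -0.0]
ft_force: [-0.3, 0.6, -0.2]
finger_gap: 0.0853
grasp_force: 0.0
```

```bash
cat > g.py <<'E'
from fit import *
c=imaging.read_camera("wrist");save("w3",c["image"])
for n in("wrist","scene","side"):
    c=imaging.read_camera(n);P=cloud(c);print(n)
    for nm,xy,r,a,b,f in [("griptop",(.601,-.06),.03,.144,.165,blk),("holder",(.6,-.06),.045,.085,.1,blk),("old",(.479,.218),.045,.062,.08,circ),("new",(.487,-.26),.04,.072,.09,circ)]:
        Q=sel(P,xy,r,a,b)
        if len(Q)>8: print(nm,*f(Q))
E
python3 g.py; python3 go.py 600.5,-60,190 600.5,-60,105
```

```text
wrist
griptop rect [601. -58.] [24.7 23.4] 17.1 zmed 149.3 585
holder rect [601.  -57.3] [50.5 49.4] 16.4 zmed 94.2 1217
old circ [477.8 215.8] 27.1 zmed 69.0 1344
new circ [ 487.3 -259. ] 26.2 zmed 79.1 1761
scene
griptop rect [601.7 -59.3] [25. 26.] 14.7 zmed 149.3 83
holder rect [601.5 -60.2] [51.1 54.1] 17.6 zmed 94.1 245
old circ [477.4 212.1] 27.9 zmed 69.0 164
new circ [ 486.4 -260.9] 27.7 zmed 79.3 280
side
griptop rect [598. -59.] [24.7 25.3] 22.7 zmed 151.7 83
holder rect [596.6 -57.3] [50.5 54.6] 17.6 zmed 96.4 229
old circ [474.3 215.9] 28.2 zmed 72.1 159
new circ [ 484.4 -259.9] 27.2 zmed 81.9 338
t 16.6 p [530.3 -84.4 257.9] toolY deg 107.0 tilt 0.02 j6 -1.41 gap 0.08524500647625162 0.0
600.5,-60,190 -> [-74.3   2.8  67.9]
600.5,-60,105 -> [-74.3   2.8 152.9]
```

View pics/w3.png

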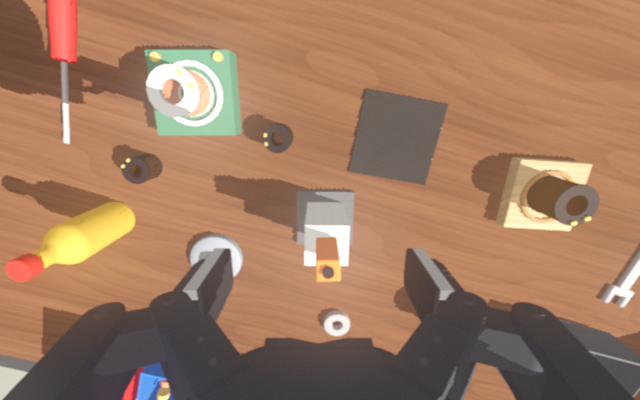

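The wrist view shows the copper coil in the stand at [90,185], the old coil in the rest at [195,565] and the probe handle top at [272,328], square to the tool. Next I'll grasp the probe.

Emit:
{"op": "servo_tool", "data": {
  "targets": [
    [[0,0,0,-45,2,20,100],[0,0,0,-75,4,50,100],[0,0,0,-75,4,68,100],[0,0,0,-75,4,68,100],[0,0,0,-75,4,68,100]]
  ]
}}

```text
time: 17.1
eef_pos: [0.601, -0.0587, 0.1908]
eef_rot: [0.0, -0.148, 0.989, -0.0]
ft_force: [-0.5, 0.3, 1.2]
finger_gap: 0.0853
grasp_force: 0.0
```

```bash
python3 go.py 601,-58.7,105
```

```text
t 17.1 p [601.  -58.7 190.8] toolY deg 107.0 tilt 0.05 j6 -1.44 gap 0.08528007695495035 0.0
601,-58.7,105 -> [-0.   0.1 85.8]
```

Emit:
{"op": "servo_tool", "data": {
  "targets": [
    [[0,0,0,0,0,45,100],[0,0,0,0,0,80,100],[0,0,0,0,0,85,100],[0,0,0,0,0,85,100],[0,0,0,0,0,85,45],[0,0,0,0,0,85,15],[0,0,0,0,0,85,15],[0,0,0,0,0,85,15]]
  ],
  "force": 60
}}

```text
time: 17.9
eef_pos: [0.6014, -0.0593, 0.1059]
eef_rot: [0.001, -0.147, 0.989, -0.0]
ft_force: [-0.5, 0.5, -0.2]
finger_gap: 0.0284
grasp_force: 0.0
```

Emit:
{"op": "servo_tool", "data": {
  "targets": [
    [[0,0,0,0,0,0,15],[0,0,0,0,0,0,15],[0,0,0,0,0,0,15],[0,0,0,0,0,0,15]]
  ]
}}

```text
time: 18.3
eef_pos: [0.6014, -0.0594, 0.1058]
eef_rot: [0.001, -0.148, 0.989, -0.0]
ft_force: [-0.6, 1.3, 5.4]
finger_gap: 0.0238
grasp_force: 59.1
```

```bash
python3 go.py 601,-58.7,215
```

```text
t 18.3 p [601.4 -59.4 105.8] toolY deg 107.0 tilt 0.08 j6 -1.44 gap 0.02378448637470373 59.06055808067322
601,-58.7,215 -> [ 1.000e-01  7.000e-01 -1.092e+02]
```

Emit:
{"op": "servo_tool", "data": {
  "targets": [
    [[0,0,0,0,0,-20,15],[0,0,0,0,0,-55,15],[0,0,0,0,0,-95,15],[0,0,0,0,0,-120,15],[0,0,0,0,0,-120,15]]
  ]
}}

```text
time: 18.8
eef_pos: [0.6026, -0.0596, 0.229]
eef_rot: [0.004, -0.147, 0.989, -0.001]
ft_force: [1.1, 1.1, -0.6]
finger_gap: 0.0235
grasp_force: 58.9
```

```bash
python3 go.py 487.2,-259.3,225
```

```text
t 18.8 p [602.6 -59.6 229. ] toolY deg 107.0 tilt 0.41 j6 -1.44 gap 0.02349589484335471 58.85626673698425
487.2,-259.3,225 -> [ 168.7 -157.3    3.2]
```

Emit:
{"op": "servo_tool", "data": {
  "targets": [
    [[0,0,0,30,-28,0,15],[0,0,0,60,-56,0,15],[0,0,0,92,-85,0,15],[0,0,0,124,-115,0,15],[0,0,0,152,-142,0,15],[0,0,0,168,-157,0,15],[0,0,0,168,-157,0,15],[0,0,0,168,-157,0,15]]
  ]
}}

```text
time: 19.6
eef_pos: [0.4854, -0.2585, 0.2238]
eef_rot: [-0.001, -0.147, 0.989, 0.001]
ft_force: [0.6, 1.0, -1.7]
finger_gap: 0.0236
grasp_force: 59.0
```

```bash
cat > k.py <<'E'
from fit import *
import sys
z0,z1=float(sys.argv[1]),float(sys.argv[2])
# rod: nearest visible surface; axis = mean of visible surface pts + 5mm-ish away from camera; slope from line fit over height
for n in("scene","side","wrist"):
    c=imaging.read_camera(n);P=cloud(c)
    o=ray(c,(0,0))[0]
    Q=sel(P,(.487,-.26),.03,z0,z1)
    print(n,len(Q))
    if len(Q)>6:
        b=[]
        for a in np.linspace(z0,z1,4)[:-1]:
            q=Q[(Q[:,2]>=a)&(Q[:,2]<a+(z1-z0)/3)]
            if len(q)>2:
                m=np.median(q,0);d=m-o;d[2]=0;d/=np.linalg.norm(d);print("  axis",(m+d*.0043)*1000)
    for nm,xy,r,a,bb in [("new",(.487,-.26),.045,.072,.09)]:
        q=sel(P,xy,r,a,bb); print("  coil",*circ(q)) if len(q)>8 else 0
E
python3 k.py .12 .19; python3 go.py 487.2,-259.3,225;python3 -c "
from fit import *
I=[cv2.resize(imaging.read_camera(n)['image'][a:b,c:d],(400,560)) for n,a,b,c,d in (('scene',180,292,170,250),('side',210,322,250,330))]
save('probe',np.hstack(I))"
```

```text
scene 79
  axis [ 485.5689 -258.8703  135.2411]
  axis [ 484.771  -259.0031  156.089 ]
  axis [ 484.957  -258.7455  178.1169]
  coil circ [ 487.2 -259.2] 27.5 zmed 79.1 278
side 103
  axis [ 482.8863 -256.5062  137.2898]
  axis [ 482.6997 -256.6502  155.4541]
  axis [ 483.27   -256.5312  178.6375]
  coil circ [ 484.4 -260.3] 28.1 zmed 81.8 331
wrist 338
  axis [ 486.4124 -258.314   136.7372]
  axis [ 486.6098 -257.6156  155.7002]
  axis [ 486.6203 -257.8145  179.1758]
  coil circ [ 487.3 -259.2] 26.0 zmed 79.2 1407
t 19.75 p [ 486.3 -257.7  224.4] toolY deg 107.0 tilt 0.05 j6 -1.07 gap 0.023539022395912112 59.00987148284912
487.2,-259.3,225 -> [-0.3 -1.8 -0.6]
```

View pics/probe.png

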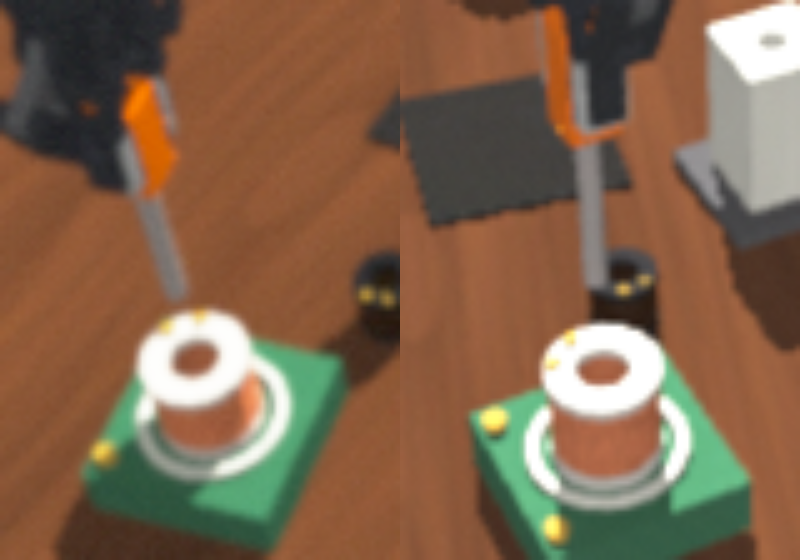

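The picture shows the rod vertical above the copper coil, slightly off the bore centre. The rod and coil fits agree on a shift of (-1,-2) mm in the tool frame. I'll lower to just above the coil and recheck.

Emit:
{"op": "servo_tool", "data": {
  "targets": [
    [[0,0,0,-1,-2,15,15],[0,0,0,-1,-2,30,15],[0,0,0,-1,-2,36,15],[0,0,0,-1,-2,36,15],[0,0,0,-1,-2,36,15],[0,0,0,-1,-2,36,15]]
  ]
}}

```text
time: 20.45
eef_pos: [0.4881, -0.2603, 0.1899]
eef_rot: [0.001, -0.148, 0.989, -0.0]
ft_force: [-0.5, 1.1, -0.3]
finger_gap: 0.0234
grasp_force: 59.0
```

```bash
python3 k.py .1 .155;python3 go.py 487.2,-259.3,116; python3 -c "
from fit import *
for n in ('scene','side','wrist'):
    Q=sel(cloud(imaging.read_camera(n)),(.486,-.2595),.009,.084,.15);print(n,np.sort(Q[:,2])[:6])"
```

```text
scene 65
  axis [ 487.4598 -261.0169  108.1319]
  axis [ 488.8277 -261.0128  127.5206]
  axis [ 487.9243 -261.2982  147.3383]
  coil circ [ 487.2 -260.1] 26.6 zmed 79.3 261
side 90
  axis [ 485.4696 -259.1408  106.344 ]
  axis [ 484.5859 -258.9688  128.0876]
  axis [ 485.6065 -258.1039  146.468 ]
  coil circ [ 484.8 -259. ] 27.0 zmed 81.7 317
wrist 317
  axis [ 488.4523 -260.2808  110.248 ]
  axis [ 488.5387 -260.3191  128.2213]
  axis [ 488.479  -260.2897  146.7378]
  coil circ [ 487.3 -259.2] 26.1 zmed 79.3 1771
t 20.6 p [ 487.8 -260.2  189.6] toolY deg 106.9 tilt 0.06 j6 -1.07 gap 0.023392223663698822 59.009923338890076
487.2,-259.3,116 -> [ 0.4  1.1 73.6]
scene [0.0919 0.095  0.0963 0.0985 0.0989 0.0994]
side [0.0952 0.097  0.0986 0.0991 0.0991 0.0991]
wrist [0.0936 0.094  0.0944 0.0947 0.0947 0.0954]
```

Emit:
{"op": "servo_tool", "data": {
  "targets": [
    [[0,0,0,0.5,1,0,15],[0,0,0,0.5,1,10,15],[0,0,0,0.5,1,22,15],[0,0,0,0.5,1,34,15],[0,0,0,0.5,1,46,15],[0,0,0,0.5,1,58,15],[0,0,0,0.5,1,68,15],[0,0,0,0.5,1,74,15]]
  ]
}}

```text
time: 21.55
eef_pos: [0.4863, -0.2592, 0.1136]
eef_rot: [-0.001, -0.147, 0.989, 0.0]
ft_force: [-0.0, 0.1, -0.6]
finger_gap: 0.0232
grasp_force: 59.0
```

Emit:
{"op": "servo_tool", "data": {
  "targets": [
    [[0,0,0,0,0,0,15],[0,0,0,0,0,0,15],[0,0,0,0,0,0,15],[0,0,0,0,0,0,15],[0,0,0,0,0,0,15]]
  ]
}}

```text
time: 22.05
eef_pos: [0.487, -0.2594, 0.1153]
eef_rot: [0.0, -0.147, 0.989, -0.0]
ft_force: [-0.2, 0.4, 0.1]
finger_gap: 0.0234
grasp_force: 59.0
```

```bash
python3 k.py .087 .102;python3 go.py 487.2,-259.3,116; python3 -c "
from fit import *
print(sense()['ft_force'],np.abs(sense()['joint_vel']).max())
I=[cv2.resize(imaging.read_camera(n)['image'][a:b,c:d],(400,560)) for n,a,b,c,d in (('scene',180,292,170,250),('side',210,322,250,330))]
save('final',np.hstack(I))"
```

```text
scene 4
  coil circ [ 487.7 -260.5] 26.1 zmed 79.1 240
side 17
  axis [ 482.6797 -257.6225   88.6445]
  axis [ 485.0013 -258.0659   94.3663]
  axis [ 483.1391 -257.8544   97.144 ]
  coil circ [ 485.9 -259.5] 27.7 zmed 81.9 314
wrist 5
  coil circ [ 486.9 -259.2] 26.1 zmed 79.3 2409
t 22.2 p [ 486.8 -259.3  115.1] toolY deg 106.9 tilt 0.02 j6 -1.07 gap 0.02328018979124987 59.009215235710144
487.2,-259.3,116 -> [-0.4 -0.1 -0.9]
[-0.9303  0.3426 -1.0446] 0.0026828579204325907
```

View pics/final.png

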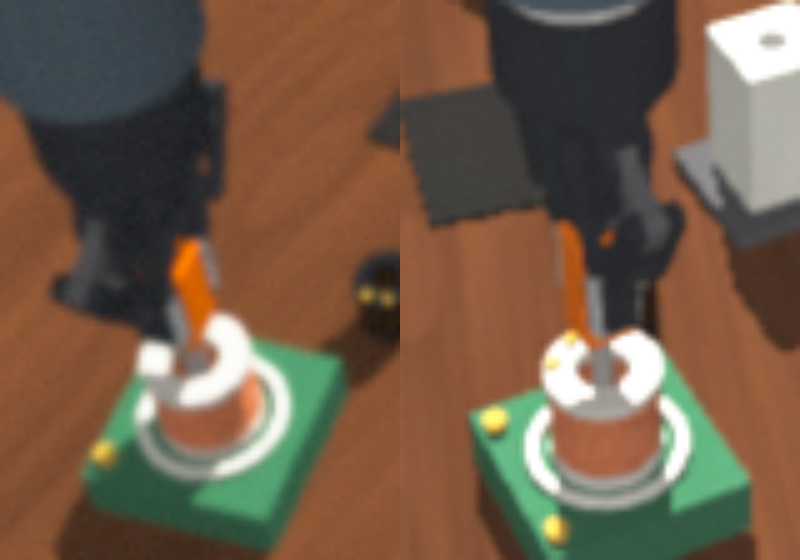

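The rod stands upright and centred in the bore in both views. The force is near zero and the tip is at about z 19.5 mm, 1 cm below the coil. I'm handing in.

```bash
python3 -c "
from rig import job_done; print(job_done())"
```

```text
the job is handed in; nothing more can be done
None
```

I swapped the coils and handed the job in at about 22 s, with the gripper still holding the probe upright, still and centred in the copper coil's bore, its tip about 1 cm below the underside.

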